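Hang the utensil caddy on the rail and slide it to its label

TASK

Make room on the utensil rail: push the round caddy that hangs there along the rail to the left as seen from the robot, right up against the left upright. Then take the square-sided caddy from the worktop, hook it over the clear part of the rail at least 10 cm to the right of the label holder and let go of it; its place is too close to the round caddy for fingers, so then slide it along the rail, still hanging, until it is centred on the label. Both caddies stay hooked on the rail, and the carton, the tub and the bowl stay where they are.

Things in the scene. Friction and masses are not known exactly. Their poses are not given: they have to be found in the camera images.
- rack: fixed stainless rail rack. Origin: on the worktop, under the rail, midway between the uprights; +y along the rail (robot's left), +x away from the robot, z up. Uprights: 20 mm square, at y = -270 and +270 mm (inner faces -260, +260), 235 mm high; feet 170 mm long in x, 26 wide, 8 high. Tie bar, 10 mm thick, at z = 22 mm. Caddies hang on the robot's side and slide easily (friction about 0.25)
- rail (a point): middle of the rail's axis, x = 0, y = 0, z = 220 mm in the rack's frame. The rail is a round polished bar 12 mm in diameter (top at z = 226 mm) along the rack's y, from upright to upright
- lean_bar (a point): middle of the lean bar's axis, x = -5, y = 0, z = 125 mm in the rack's frame: a round bar 10 mm in diameter, parallel to the rail, against which the backs of hung caddies rest
- label: fixed label holder with a blank white card (70 mm wide in y, 46 mm, sloping, facing up and away from the robot), clipped behind the lean bar. Origin: on the lean bar's axis, at the middle of the label's width; axes as the rack's. It marks the place along y for the middle of the square-sided caddy
- box_caddy: loose open square-sided caddy of 3 mm plain stainless sheet, standing on the worktop, 0.2 to 0.4 kg. Origin: centre of its underside. 78 mm in x, 66 mm in y (the width, to be gripped across), rim 110 mm high. Its back is the +x side, with the hook. Hung, it leans about 3.5 degrees, back on the lean bar, origin near x = -51, z = 102 mm in the rack's frame
- box_hook (a point): middle of the underside of the square-sided caddy's hook, at x = 50, y = 0, z = 124 mm in its frame; on top of the rail when hung. The back (outer face x = 39 mm) rises to 127 mm and folds backwards over the full width: slot for the rail from x = 39 to 61 mm, 3 mm lip behind it down to z = 95 mm, then flared out to x = 72, z = 85 mm
- round_caddy: loose round caddy of perforated stainless steel, 96 mm in diameter, 110 mm high, hanging on the rail, 0.2 to 0.4 kg. Origin: centre of its underside. Hung, it leans about 3.5 degrees, origin near x = -60, z = 102 mm in the rack's frame; against the left upright its middle is at y = 212 mm there. A shut gripper pushing beside the rail bears on it about 42 mm from its middle in y
- round_hook (a point): middle of the underside of the round caddy's hook, at x = 59, y = 0, z = 124 mm in its frame. Hook as on the square-sided caddy but 84 mm wide: back plate's outer face at x = 48 mm, slot from x = 48 to 70 mm, lip to x = 73 mm
- carton: bystander: cardboard carton 95 x 62 x 90 mm (x, y, z); origin at the centre of its underside
- tub: bystander: white lidded tub, 90 mm in diameter at the lid, 108 mm high; origin at the centre of its underside
- bowl: bystander: white bowl of buns, 170 mm in diameter, 100 mm high with the buns; origin at the centre of its underside

How it is judged (in metres and radians):
On the way, in this order (a step that is already met when the one before it is completed fails the run):
1. the round caddy has been slid, still hanging, up against the left upright (within 14 mm) (x of round_hook in the frame of rack between -0.013 and 0.013 m and z of round_hook in the frame of rack between 0.219 and 0.233 m and angle between round_caddy's own z axis and vertical below 0.16 rad and y of round_hook in the frame of rack above 0.198 m), for 0.2 s.
2. the square-sided caddy hangs by its hook on the rail, let go, its middle at least 80 mm to the right of the label's middle (x of box_hook in the frame of rack between -0.013 and 0.013 m and z of box_hook in the frame of rack between 0.219 and 0.233 m and angle between box_caddy's own z axis and vertical below 0.16 rad and contact force between box_caddy and the fingers below 0.05 N and y of box_hook in the frame of label below -0.08 m), for 0.2 s.
3. the square-sided caddy is slid towards the label while it hangs (25 to 60 mm short of it) (x of box_hook in the frame of rack between -0.013 and 0.013 m and z of box_hook in the frame of rack between 0.219 and 0.233 m and angle between box_caddy's own z axis and vertical below 0.16 rad and y of box_hook in the frame of label between -0.06 and -0.025 m), for 0.04 s.
At the end, for the whole second after the job is handed in: the square-sided caddy hangs by its hook on the rail, its middle within 12 mm of the label's middle; the round caddy hangs on the rail within 14 mm of the left upright; both upright (within 9 degrees), at rest and released (all of step 1 and x of box_hook in the frame of rack between -0.013 and 0.013 m and z of box_hook in the frame of rack between 0.219 and 0.233 m and angle between box_caddy's own z axis and vertical below 0.16 rad and y of box_hook in the frame of label between -0.012 and 0.012 m and linear speed of each of box_caddy, round_caddy below 0.03 m/s and contact force between box_caddy and the fingers below 0.05 N); the robot touches nothing.
It fails at once if the carton is moved by more than 20 mm (distance of carton from where it was at the start of the episode above 0.02 m).
It fails at once if the tub is moved by more than 20 mm (distance of tub from where it was at the start of the episode above 0.02 m).
It fails at once if the bowl is moved by more than 20 mm (distance of bowl from where it was at the start of the episode above 0.02 m).
It fails at once if the round caddy is lifted off the rail or knocked down (z of round_hook in the frame of rack above 0.25 m or z of round_hook in the frame of rack below 0.205 m).
It fails at once if the square-sided caddy is tipped over (angle between box_caddy's own z axis and vertical above 0.7 rad).
It also fails if it takes over 64 s, if anything falls off the work surface, if the arm or the gripper's body presses on something with over 40 N, if the wrist force passes 120 N, or if a joint passes its speed limit or range.

ROBOT

A 6-joint arm with a two-finger parallel gripper is mounted at the origin on the work surface. World frame = base frame: x ahead of the robot, y to its left, z up, the work surface at z = 0. Lengths are in m, angles in degrees, forces in N, time in s.
With the tool pointing down it reaches from about 0.4 to 0.825 m from the base axis. Payload 7 kg.
Tool frame: the origin (TCP) lies between the finger pads; the fingertips stand 25 mm ahead of it and the grasp point (between the pads) lies 6 mm ahead of it; z points along the fingers, y is the line along which they close (so a half turn about z gives the same grasp; the last joint's range is limited). The gripper opens to 88 mm and grips with 3 to 60 N. Pads are 19 mm wide; open, the fingers measure 130 mm over their backs; the gripper's body (78 mm by 193 mm) begins 47 mm behind the grasp point.
Start: joints at [88.585, 20.546, 0.682, 0, -70.136, -16.507], TCP at [0.208, 0.642, 0.229] pointing down, gripper open.
Joint ranges: [-176.03, 176.03], [-82.01, 121.73], [-58.28, 71.71], [-173.87, 95.51], [-174.79, -0.11], [-173.66, 173.66]. Speed limits (degrees/s): [136.94, 136.94, 172.46, 180, 180, 180].

INTERFACE

Orientations are given as [roll, pitch, yaw] about the fixed x, y, z axes, in that order (R = Rz(yaw) Ry(pitch) Rx(roll)).
In Python, from plant import ctrl, camrig, order gives the robot as it stands (ctrl), with the cameras (camrig) and the job (order).
- The arm moves only by the tool send_path, called after "Request:" by a JSON object that holds its "op" and its "data", one argument or row to a line. Schema: {"type":"object","properties":{"ticks":{"type":"object","properties":{"steps":{"type":"array","items":{"type":"array","items":{"type":"number"},"minItems":5,"maxItems":5},"minItems":1,"maxItems":8}},"additionalProperties":false,"required":["steps"]},"only":{"type":"string"},"quiet":{"type":"boolean"},"lines":{"type":"string"}},"required":["ticks"],"additionalProperties":false}. ticks is an object whose key "steps" holds a list of rows, 1 to 8 of them, each of 5 numbers: dx, dy, dz in m, then a turn about the tool's z in degrees, then the finger opening in m; each row is the pose to reach, as a shift and turn from the pose commanded when the call began, along the tool's axes at that moment; what a row does not reach only later rows make up. A row lasts 1/8 s, in which the tool goes at most 0.0625 m and 10.7 degrees, less where a joint would pass 70% of its speed; a pose out of reach is approached as far as the arm can. The fingers move at their own pace and stop on an object; the grip force is fixed at half the most. Time passes only in rows, so rows that do not move let the fingers close. The tool returns the time, the measured TCP pose, the force, the opening and the grip force at its end. only (a regular expression) keeps the lines of the reply that match it, lines (a string "A,B") keeps lines A to B, and quiet returns only ok. Input that does not fit is refused with a message, and nothing moves.
- ctrl.get_obs(): the state, without advancing time (a new reading comes with each control period).
- camrig.snapshot(name): name is "scene" or "top" or "wrist"; returns a dict with "frame" (480x640x3 uint8, red, green, blue), "z_map" (480x640 float32, m along the optical axis (not along the pixel's ray), 0 where there is no reading), "fovy" (degrees; the focal length in pixels is half the picture's height over the tangent of half this angle, whatever the lens; pixels are square), "cx", "cy" (the principal point, pixels), "R" (3x3) and "t" (3): a world point X has camera coordinates R X + t; the wrist camera has in their place "T_tool_cam" (4x4, takes a point from camera to tool coordinates, whose origin is the TCP and whose axes are the flange's). Camera axes: x right, y down, z forward; pixel columns grow to the right and rows downward; lengths in m; the calibration is good to about 2 mm. The wrist camera is an equidistant fisheye: a pixel r from the principal point sees the ray r / f radians off the axis. A picture is of the moment at which its call begins: read the wrist's pose just before it.
- order.close_job(): hands the job in; it is judged then, once.
The state is a dict: "clock": time; "joint_pos": joint angles; "qvel": joint speeds; "tau": joint torques, N m; "tool_pos": TCP position; "orientation": TCP orientation; "force": force on the tool from outside, world axes, zero at the start; "moment": the same for the moment, N m; "opening": finger opening in m; "gripper_force": force on a finger pad.
Only numpy, scipy, OpenCV 4.12 (cv2) and the standard library are available. Lean on these libraries where they do the work, as an engineer would, in place of code of your own. Each camera call takes 0.05 s, during which the arm holds its last target. There are 200 camera calls.

## Working session

There is one attempt and no reset: what is moved stays moved. The work goes in short steps, Python scripts to look and compute and a tool call to move; the robot and the scene stay as the last step left them, time stands still between calls to the robot, and variables do not carry over. Pictures are saved under pics/ and viewed, at most 10 in all, crops included, and the job is handed in when it is done.

```bash
ls; mkdir -p pics
```

Create h.py:
```python
import numpy as np, cv2
from plant import ctrl, camrig, order
from scipy.spatial.transform import Rotation as Ro
def f(s): return 240/np.tan(np.radians(s["fovy"])/2)
def cloud(s):
    z=s["z_map"]; F=f(s); v,u=np.mgrid[0:480,0:640]
    P=np.stack([(u-s["cx"])/F*z,(v-s["cy"])/F*z,z],-1)
    return (P-s["t"])@s["R"]   # R^T (P-t)
def save(n,im): cv2.imwrite(f"pics/{n}.png",im[...,::-1])
```

Run:
```python
from h import *
o=ctrl.get_obs(); print(o["clock"],o["tool_pos"],o["orientation"],o["opening"],o["force"])
for n in("scene","top"):
    s=camrig.snapshot(n); save(n,s["frame"]); np.savez(n,**s); print(n,s["fovy"],s["cx"],s["cy"],-s["R"].T@s["t"],s["R"][2])
```

```text
pics
plant.py
0.0 [0.20759158 0.64179077 0.22761329] [ 1.79905310e+02 -8.05907144e-03 -1.79295434e+01] 0.08790333415358784 [ 0.23250667 -1.20942108 -0.18865434]
scene 51.55080258973353 315.48176659970864 244.2384006843045 [0.84981472 0.28831526 0.93185228] [-0.37866206 -0.37998676 -0.8439343 ]
top 46.03301691064079 328.0743470991491 241.12324668067305 [ 0.22485799 -0.04612148  1.46852791] [ 0.18489939 -0.00352281 -0.98275114]
```

View pics/scene.png

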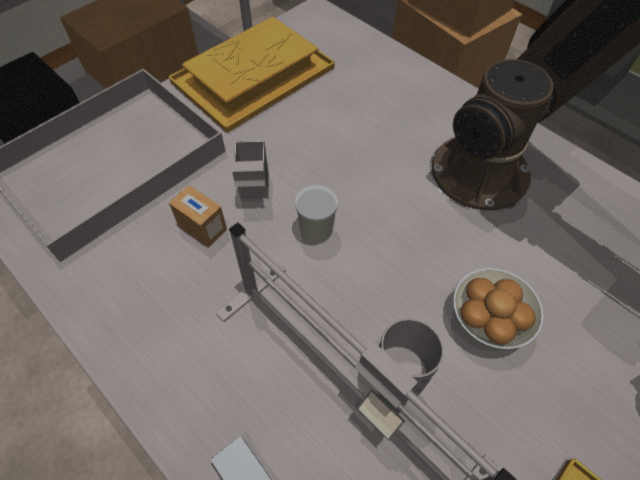

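View pics/top.png

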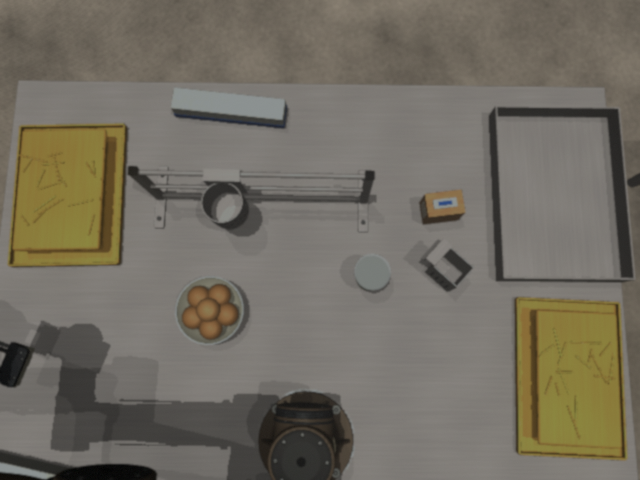

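The scene view shows the right upright's cap at (237,231), the left one near (505,475), the label at (380,415), the round caddy at (410,350) and the box caddy at (252,165). In the top view the caps are at (133,171) and (370,175), the label at (222,175), the round caddy at (225,205) and the box caddy at (447,265) with its hook towards the upper left.

Run:
```python
from h import *
S={n:dict(np.load(n+".npz")) for n in("scene","top")}
C={n:cloud(S[n]) for n in S}
def rep(name,n,box,zr):
    u0,v0,u1,v1=box; P=C[n][v0:v1,u0:u1].reshape(-1,3); zz=S[n]["z_map"][v0:v1,u0:u1].ravel()
    P=P[(zz>0)&(P[:,2]>zr[0])&(P[:,2]<zr[1])]
    if len(P)<5: print(name,n,"few",len(P)); return
    r=cv2.minAreaRect(P[:,:2].astype(np.float32)*1000)
    print(name,n,len(P),"med",np.median(P,0).round(4),"z98",np.percentile(P[:,2],98).round(4),"rect",np.round(r[0],1),np.round(r[1],1),round(r[2],2))
    return P
rep("capR","top",(355,160,385,185),(.225,.26)); rep("capR","scene",(220,215,255,250),(.225,.26))
rep("capL","top",(120,155,150,185),(.225,.26)); rep("capL","scene",(480,455,530,480),(.225,.26))
for n,b in(("top",(145,150,360,200)),("scene",(245,230,490,475))):
    P=rep("rail",n,b,(.21,.232))
    l=cv2.fitLine(P[:,:2].astype(np.float32),cv2.DIST_HUBER,0,.01,.01).ravel(); print(l,np.degrees(np.arctan2(-l[0],l[1])))
rep("boxtop","top",(415,230,480,300),(.095,.14));rep("boxtop","scene",(225,130,280,210),(.095,.14))
rep("boxhook","top",(415,230,480,300),(.118,.14));rep("boxhook","scene",(225,130,280,210),(.118,.14))
rep("label","top",(200,160,245,190),(.08,.19));rep("label","scene",(355,390,405,440),(.08,.16))
rep("round","top",(195,175,255,240),(.195,.24));rep("round","scene",(355,310,450,410),(.195,.24))
rep("carton","top",(415,185,470,225),(.08,.1));rep("tub","top",(345,245,400,300),(.1,.115));rep("bowl","top",(170,270,250,350),(.05,.12))
```

```text
capR top 117 med [ 0.6104 -0.1398  0.2334] z98 0.2403 rect [ 609.9 -132.6] [21.9 43.9] 6.02
capR scene 235 med [ 0.6121 -0.1339  0.234 ] z98 0.2375 rect [ 609.8 -124. ] [21.6 57.2] 5.9
capL top 135 med [0.6147 0.3915 0.2327] z98 0.2388 rect [615.8 383.8] [46.3 22.9] 89.7
capL scene 265 med [0.6136 0.3885 0.2341] z98 0.2374 rect [615.  385.6] [18.5 47.3] 12.16
rail top 1438 med [0.6108 0.1675 0.2254] z98 0.2312 rect [591.7 125.4] [ 66.3 491.5] 0.97
[ 0.00285192 -0.99999595  0.61105746  0.1240283 ] -179.8366
rail scene 3633 med [0.6142 0.1905 0.2262] z98 0.2311 rect [587.5 123.6] [ 79.4 513.7] 1.45
[0.00526338 0.9999862  0.6142949  0.23700139] -0.30157083
boxtop top 567 med [ 0.4442 -0.3277  0.1235] z98 0.1326 rect [ 430.9 -345.1] [108.7  69.3] 47.89
boxtop scene 895 med [ 0.4482 -0.3181  0.1139] z98 0.1296 rect [ 430.1 -341.5] [111.3  66.6] 47.57
boxhook top 319 med [ 0.4537 -0.3186  0.127 ] z98 0.1332 rect [ 430.2 -345.8] [100.2  66.4] 47.78
boxhook scene 409 med [ 0.4553 -0.3134  0.1271] z98 0.1301 rect [ 453.3 -315.6] [33.8 66.6] 45.38
label top 155 med [0.5978 0.2009 0.1636] z98 0.1893 rect [600.1 209.3] [113.   27.6] 89.06
label scene 1285 med [0.6348 0.2254 0.1213] z98 0.1352 rect [627.  222.5] [69.8 51.7] 89.84
round top 653 med [0.5955 0.1929 0.2186] z98 0.2319 rect [557.4 188.5] [108.8 137.4] 0.54
round scene 2604 med [0.6116 0.2011 0.2254] z98 0.2314 rect [577.8 190.1] [138.7 131.8] 24.52
carton top 938 med [ 0.5835 -0.3438  0.0902] z98 0.096 rect [ 584.6 -344. ] [63.2 96.8] 7.59
tub top 1063 med [ 0.4059 -0.1587  0.1079] z98 0.1134 rect [ 406.2 -158.6] [87.4 88.7] 87.3
bowl top 3010 med [0.3099 0.2383 0.0707] z98 0.0982 rect [312.6 239.9] [165.9 166.4] 2.17
```

Run:
```python
from h import *
for n,b in(("scene",(150,110,350,260)),("top",(400,220,500,300)),("top",(120,150,260,255))):
    s=np.load(n+".npz")["frame"]; u0,v0,u1,v1=b
    k=4 if n=="scene" else 5
    save(f"c_{n}{u0}",cv2.resize(s[v0:v1,u0:u1],None,fx=k,fy=k,interpolation=cv2.INTER_CUBIC))
```

Run:
```python
from h import *
S={n:dict(np.load(n+".npz")) for n in("scene","top")}
for n in S:
    P=cloud(S[n])[S[n]["z_map"]>0]
    m=(abs(P[:,0]-.612)<.012)&(P[:,2]>.215)&(P[:,2]<.232)
    q=P[m&(P[:,1]>-.1)&(P[:,1]<.11)|m&(P[:,1]>.27)&(P[:,1]<.36)]
    c=np.polyfit(q[:,1],q[:,0],1); print(n,"rail x at y=.1,.126,.337",np.polyval(c,[.1,.126,.337]).round(4),"yaw",-np.degrees(np.arctan(c[0])).round(2),"z",np.median(q[:,2]),np.percentile(q[:,2],95))
    for y0 in(-.14,.39):
        q=P[(abs(P[:,0]-.612)<.03)&(abs(P[:,1]-y0)<.035)&(P[:,2]>.2315)&(P[:,2]<.25)]
        print("cap",len(q),np.percentile(q,[3,50,97],axis=0).round(4).tolist())
    q=P[(P[:,0]>.59)&(P[:,0]<.63)&(P[:,2]>.222)&(P[:,2]<.24)&(P[:,1]>.12)&(P[:,1]<.27)&(abs(P[:,0]-.612)>.009)]
    print("rhook y",np.percentile(q[:,1],[3,50,97]))
    f_=S[n]["frame"].astype(int); Pg=cloud(S[n]); m=(Pg[...,0]>.617)&(Pg[...,0]<.66)&(Pg[...,2]>.1)&(Pg[...,2]<.15)&(Pg[...,1]>.17)&(Pg[...,1]<.28)&(S[n]["z_map"]>0)
    r=cv2.minAreaRect((Pg[m][:,:2]*1000).astype(np.float32)); print("label",m.sum(),r,np.percentile(Pg[m][:,1],[2,98]), f_[m].mean(0))
```

```text
scene rail x at y=.1,.126,.337 [0.6141 0.6143 0.616 ] yaw -0.44 z 0.22538343375787606 0.22780273882680918
cap 145 [[0.6013, -0.1506, 0.2323], [0.6115, -0.1401, 0.2353], [0.6212, -0.1303, 0.2375]]
cap 150 [[0.6049, 0.3878, 0.2332], [0.6106, 0.3933, 0.2357], [0.622, 0.4043, 0.2375]]
rhook y [0.15797947 0.19948425 0.23684733]
label 1195 ((634.9063110351562, 222.4820556640625), (69.80547332763672, 35.88235855102539), 89.83946990966797) [0.18925599 0.25592739] [127.41171548 121.37573222 110.5665272 ]
top rail x at y=.1,.126,.337 [0.612  0.6122 0.6137] yaw -0.42 z 0.22457680045959072 0.22912749988262357
cap 77 [[0.6019, -0.1534, 0.232], [0.6104, -0.1441, 0.2347], [0.6203, -0.1336, 0.2403]]
cap 84 [[0.6045, 0.3851, 0.2317], [0.6153, 0.3951, 0.2343], [0.6256, 0.4054, 0.239]]
rhook y [0.15422536 0.19542746 0.23458864]Traceback (most recent call last):
  File "<stdin>", line 14, in <module>
    return _quantile_unchecked(
        a, q, axis, out, overwrite_input, method, keepdims, weights)
    return _ureduce(a,
                    func=_quantile_ureduce_func,
    ...<5 lines>...
                    overwrite_input=overwrite_input,
                    method=method)
    r = func(a, **kwargs)
    result = _quantile(arr,
                       quantiles=q,
    ...<2 lines>...
                       out=out,
                       weights=wgt)
    slices_having_nans = np.isnan(arr[-1, ...])
                                  ~~~^^^^^^^^^
IndexError: index -1 is out of bounds for axis 0 with size 0
```

View pics/c_top120.png

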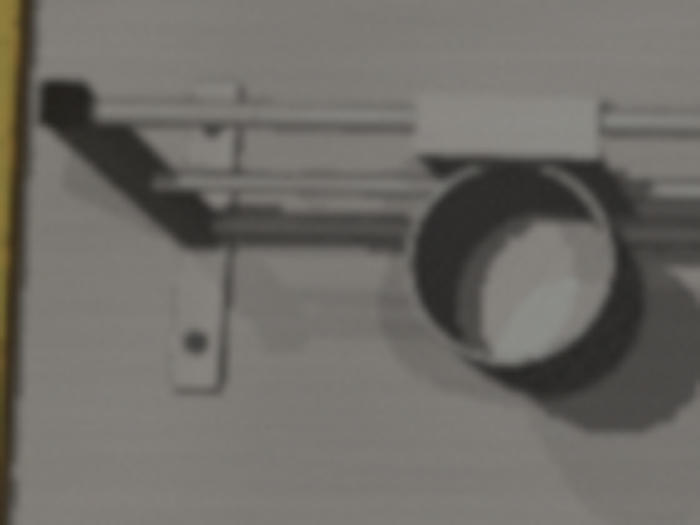

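Add to h.py:
```python
def D(x,y,z,yaw=None):
    o=ctrl.get_obs(); R=Ro.from_euler("xyz",o["orientation"],degrees=True)
    d=R.inv().apply(np.array([x,y,z])-o["tool_pos"]); t=0
    if yaw is not None: t=-(yaw-o["orientation"][2])
    print("D",d.round(4),"turn",round(t,2),"now",o["clock"],o["tool_pos"].round(4),o["orientation"].round(2))
```

```bash
python3 -c "
from h import *
D(.591,.085,.33,-.43)"
```

```text
D [ 0.5362  0.4119 -0.1016] turn -17.5 now 0.1 [0.2076 0.6418 0.2277] [ 1.7992e+02 -1.0000e-02 -1.7930e+01]
```

Request:
{"op": "send_path", "data": {
  "ticks": {"steps":[[0,0,-0.06,0,0],[0,0,-0.103,0,0],[0.05,0.038,-0.103,-6,0],[0.10,0.076,-0.103,-12,0],[0.15,0.114,-0.103,-17.5,0],[0.20,0.152,-0.103,-17.5,0],[0.25,0.19,-0.103,-17.5,0],[0.30,0.229,-0.103,-17.5,0]]}
}}

```text
clock: 1.1
tool_pos: [0.4219, 0.3321, 0.3314]
orientation: [180.0, 0.0, -0.4]
force: [0.7, 1.0, 0.4]
opening: 0.0134
gripper_force: 0.0
```

```bash
python3 -c "
from h import *
D(.591,.085,.33,-.43)"
```

```text
D [0.1708 0.2459 0.0014] turn 0.03 now 1.1 [0.4219 0.3321 0.3314] [ 1.8e+02  1.0e-02 -4.0e-01]
```

Request:
{"op": "send_path", "data": {
  "ticks": {"steps":[[0.034,0.048,0,0,0],[0.068,0.097,0,0,0],[0.102,0.146,0,0,0],[0.136,0.195,0,0,0],[0.17,0.245,0,0,0],[0.17,0.245,0.05,0,0],[0.17,0.245,0.10,0,0],[0.17,0.245,0.121,0,0]]}
}}

```text
clock: 2.1
tool_pos: [0.5878, 0.0867, 0.2069]
orientation: [179.9, 0.3, -0.5]
force: [-0.8, 0.9, 0.7]
opening: 0.0006
gripper_force: 0.0
```

Run:
```python
from h import *
D(.591,.275,.21,-.43)
s=camrig.snapshot("scene"); save("s2",s["frame"])
P=cloud(s); z=s["z_map"]
```

```text
D [ 0.0016 -0.1883 -0.0034] turn -0.07 now 2.1 [0.5878 0.0867 0.2069] [179.91   0.29  -0.5 ]
```

View pics/s2.png

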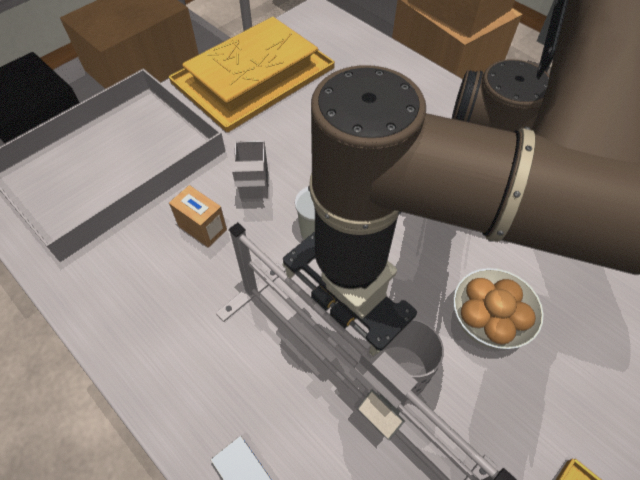

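The picture shows the shut gripper on the robot's side of the rail at about (335,310), clear to the right of the round caddy (410,350). I'll push left.

Request:
{"op": "send_path", "data": {
  "ticks": {"steps":[[0.001,-0.02,-0.002,0,0],[0.001,-0.035,-0.002,0,0],[0.001,-0.05,-0.002,0,0],[0.001,-0.07,-0.002,0,0],[0.001,-0.09,-0.002,0,0],[0.001,-0.11,-0.002,0,0],[0.001,-0.13,-0.002,0,0],[0.001,-0.145,-0.002,0,0]]}
}}

```text
clock: 3.15
tool_pos: [0.5915, 0.2341, 0.2124]
orientation: [180.0, 0.0, -0.4]
force: [0.9, -3.1, 2.5]
opening: 0.0003
gripper_force: 1.8
```

Run:
```python
from h import *
D(.591,.275,.21,-.43)
s=camrig.snapshot("top"); P=cloud(s)[s["z_map"]>0]
q=P[(P[:,0]>.595)&(P[:,0]<.64)&(P[:,2]>.222)&(P[:,2]<.238)&(P[:,1]>.12)&(P[:,1]<.37)&(abs(P[:,0]-.613)>.009)]
print(len(q),np.percentile(q[:,1],[3,50,97]))
```

```text
D [-0.0008 -0.0409  0.0024] turn 0.04 now 3.15 [0.5915 0.2341 0.2124] [ 1.7999e+02  1.0000e-02 -3.9000e-01]Traceback (most recent call last):
  File "<stdin>", line 5, in <module>
    return _quantile_unchecked(
        a, q, axis, out, overwrite_input, method, keepdims, weights)
    return _ureduce(a,
                    func=_quantile_ureduce_func,
    ...<5 lines>...
                    overwrite_input=overwrite_input,
                    method=method)
    r = func(a, **kwargs)
    result = _quantile(arr,
                       quantiles=q,
    ...<2 lines>...
                       out=out,
                       weights=wgt)
    slices_having_nans = np.isnan(arr[-1, ...])
                                  ~~~^^^^^^^^^
IndexError: index -1 is out of bounds for axis 0 with size 0
```

Request:
{"op": "send_path", "data": {
  "ticks": {"steps":[[0,-0.008,0.002,0,0],[0,-0.016,0.002,0,0],[0,-0.024,0.002,0,0],[0,-0.030,0.002,0,0],[0,-0.035,0.002,0,0],[0,-0.038,0.002,0,0]]}
}}

```text
clock: 3.95
tool_pos: [0.5918, 0.2711, 0.2104]
orientation: [180.0, 0.0, -0.4]
force: [-0.3, -2.0, -0.1]
opening: 0.0002
gripper_force: 1.1
```

Run:
```python
from h import *
D(.591,.275,.21,-.43)
s=camrig.snapshot("scene"); P=cloud(s)[s["z_map"]>0]
q=P[(P[:,0]>.595)&(P[:,0]<.64)&(P[:,2]>.222)&(P[:,2]<.2315)&(P[:,1]>.2)&(P[:,1]<.376)&(abs(P[:,0]-.614)>.009)]
print(len(q),np.percentile(q[:,1],[3,50,97]) if len(q) else 0)
```

```text
D [-0.0008 -0.0039  0.0004] turn 0.02 now 3.95 [0.5918 0.2711 0.2104] [ 1.8e+02  1.0e-02 -4.1e-01]
179 [0.27247233 0.33541733 0.36858874]
```

Request:
{"op": "send_path", "data": {
  "ticks": {"steps":[[0,-0.002,0,0,0],[0,-0.004,0,0,0],[0,-0.004,0,0,0]]}
}}

```text
clock: 4.38
tool_pos: [0.5918, 0.2749, 0.2105]
orientation: [-180.0, 0.0, -0.4]
force: [-0.9, -1.4, 0.7]
opening: 0.0003
gripper_force: 0.5
```

Request:
{"op": "send_path", "data": {
  "ticks": {"steps":[[0,-0.002,0,0,0],[0,-0.004,0,0,0],[0,-0.004,0,0,0]]}
}}

```text
clock: 4.75
tool_pos: [0.5919, 0.279, 0.2105]
orientation: [-180.0, 0.0, -0.4]
force: [-0.2, -0.8, 0.5]
opening: 0.0004
gripper_force: 0.4
```

Request:
{"op": "send_path", "data": {
  "ticks": {"steps":[[0,-0.002,0,0,0],[0,-0.003,0,0,0],[0,-0.003,0,0,0]]}
}}

```text
clock: 5.12
tool_pos: [0.592, 0.2819, 0.2105]
orientation: [-180.0, 0.0, -0.4]
force: [-1.1, -1.2, -0.2]
opening: 0.0002
gripper_force: 0.5
```

Run:
```python
from h import *
s=camrig.snapshot("scene"); save("s3",cv2.resize(s["frame"][300:,320:],None,fx=2,fy=2))
P=cloud(s)[s["z_map"]>0]
for a in np.arange(.24,.40,.008):
    q=P[(abs(P[:,1]-a)<.004)&(P[:,2]>.215)&(P[:,2]<.24)&(P[:,0]>.595)&(P[:,0]<.65)]
    print(round(a,3),len(q),(q[:,0].min().round(4),q[:,0].max().round(4),q[:,2].max().round(4)) if len(q) else "")
```

```text
0.24 50 (np.float64(0.6093), np.float64(0.6206), np.float64(0.2287))
0.248 45 (np.float64(0.6086), np.float64(0.6198), np.float64(0.228))
0.256 40 (np.float64(0.6119), np.float64(0.6204), np.float64(0.2282))
0.264 49 (np.float64(0.6107), np.float64(0.6207), np.float64(0.2289))
0.272 47 (np.float64(0.6113), np.float64(0.6202), np.float64(0.2287))
0.28 62 (np.float64(0.6005), np.float64(0.6202), np.float64(0.2287))
0.288 52 (np.float64(0.6005), np.float64(0.6205), np.float64(0.229))
0.296 52 (np.float64(0.6112), np.float64(0.6234), np.float64(0.2322))
0.304 70 (np.float64(0.6125), np.float64(0.6241), np.float64(0.2325))
0.312 73 (np.float64(0.612), np.float64(0.6244), np.float64(0.2317))
0.32 92 (np.float64(0.6032), np.float64(0.6241), np.float64(0.2336))
0.328 122 (np.float64(0.6028), np.float64(0.6243), np.float64(0.2325))
0.336 128 (np.float64(0.6024), np.float64(0.6247), np.float64(0.2324))
0.344 126 (np.float64(0.6023), np.float64(0.6246), np.float64(0.2322))
0.352 123 (np.float64(0.6023), np.float64(0.6246), np.float64(0.2326))
0.36 131 (np.float64(0.6017), np.float64(0.6244), np.float64(0.2325))
0.368 108 (np.float64(0.6022), np.float64(0.6245), np.float64(0.232))
0.376 83 (np.float64(0.6095), np.float64(0.6248), np.float64(0.2318))
0.384 86 (np.float64(0.6073), np.float64(0.6248), np.float64(0.2384))
0.392 99 (np.float64(0.6042), np.float64(0.6234), np.float64(0.2382))
0.4 44 (np.float64(0.6051), np.float64(0.6162), np.float64(0.2384))
```

View pics/s3.png

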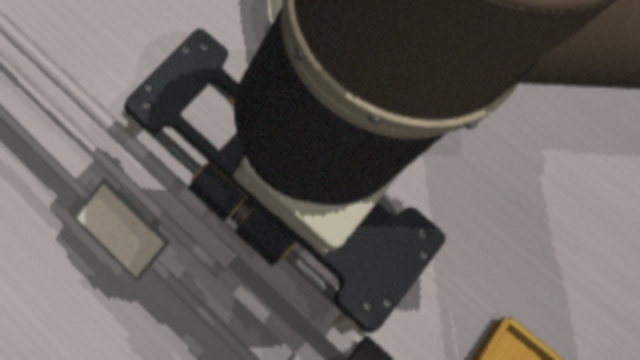

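The crop shows the gripper beside the rail, the round caddy's hook seen against the left upright and the label at (120,228). The depth puts the hook from y 0.294 to 0.378, so its middle is about 0.336, or 0.2095 in the rack's frame, which meets step 1. Next is the box.

Request:
{"op": "send_path", "data": {
  "ticks": {"steps":[[0,0.015,0,0,0],[0,0.03,-0.03,0,0],[0,0.04,-0.09,0,0],[-0.015,0.09,-0.09,10,0],[-0.03,0.14,-0.09,20,0],[-0.045,0.19,-0.09,30,0],[-0.06,0.24,-0.09,40,0],[-0.075,0.29,-0.09,50,0]]}
}}

```text
clock: 6.18
tool_pos: [0.514, -0.0097, 0.301]
orientation: [-179.9, -0.0, -50.7]
force: [1.4, -0.1, 0.1]
opening: 0.0007
gripper_force: 0.0
```

Run:
```python
from h import *
D(.4195,-.355,.25,-132.3)
```

```text
D [0.2076 0.2917 0.0507] turn 81.55 now 6.175 [ 0.514  -0.0097  0.301 ] [-1.7992e+02 -3.0000e-02 -5.0750e+01]
```

Request:
{"op": "send_path", "data": {
  "ticks": {"steps":[[0.03,0.042,0,10,0.088],[0.06,0.083,0,20,0.088],[0.09,0.125,0,30,0.088],[0.12,0.167,0,40,0.088],[0.15,0.208,0,50,0.088],[0.18,0.25,0,60,0.088],[0.2076,0.2917,0,70,0.088],[0.2076,0.2917,0.02,80,0.088]]}
}}

```text
clock: 7.18
tool_pos: [0.4213, -0.3571, 0.2815]
orientation: [-179.8, 0.0, -131.0]
force: [0.4, 1.2, -1.0]
opening: 0.0751
gripper_force: 0.0
```

Request:
{"op": "send_path", "data": {
  "ticks": {"steps":[[0,0,0,1.5,0.088],[0,0,0,1.5,0.088]]}
}}

```text
clock: 7.42
tool_pos: [0.4224, -0.3536, 0.2814]
orientation: [-179.9, 0.0, -131.7]
force: [0.4, 0.2, 0.1]
opening: 0.087
gripper_force: 0.0
```

Run:
```python
from h import *
D(.4195,-.355,.094,-132.3)
o=ctrl.get_obs(); s=camrig.snapshot("wrist"); save("w1",s["frame"]); np.savez("w1",**s,p=o["tool_pos"],e=o["orientation"]); print(s["T_tool_cam"].round(3),s["fovy"],s["cx"],s["cy"])
for n in("top","scene"):
    s=camrig.snapshot(n); P=cloud(s)[s["z_map"]>0]
    q=P[(P[:,0]>.595)&(P[:,0]<.65)&(P[:,2]>.222)&(P[:,2]<.2335)&(P[:,1]>.2)&(P[:,1]<.40)&(abs(P[:,0]-.613)>.009)]
    print(n,len(q),np.percentile(q[:,1],[2,50,98]))
```

```text
D [0.003  0.0014 0.1874] turn 0.58 now 7.425 [ 0.4224 -0.3536  0.2814] [-179.94    0.   -131.72]
[[ 0.001 -0.961 -0.277  0.075]
 [ 1.     0.001  0.     0.   ]
 [-0.    -0.277  0.961 -0.156]
 [ 0.     0.     0.     1.   ]] 65.70646984690485 322.8428135579266 234.9494594502353
top 170 [0.29716222 0.34425229 0.38820404]
scene 633 [0.3008975  0.34314385 0.38201104]
```

View pics/w1.png

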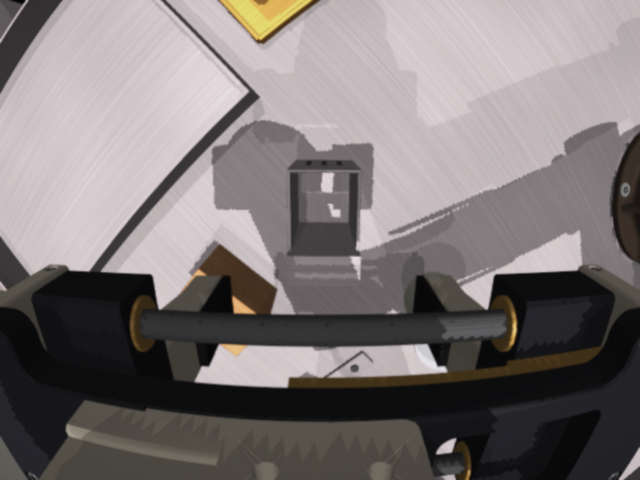

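The wrist picture shows the box at columns 289–360, rows 160–280, upright in the picture and midway between the fingers, hook towards the gripper's palm. I'll measure its edges with the wrist depth.

Add to h.py:
```python
def wcloud(s):
    F=f(s); v,u=np.mgrid[0:480,0:640]; a=u-s["cx"]; b=v-s["cy"]; r=np.hypot(a,b)+1e-9; th=r/F
    z=s["z_map"]; k=np.tan(th)*z/r
    P=np.stack([a*k,b*k,z],-1); T=s["T_tool_cam"]
    return P@T[:3,:3].T+T[:3,3]    # tool frame
```

Run:
```python
from h import *
s=dict(np.load("w1.npz")); W=wcloud(s); R=Ro.from_euler("xyz",s["e"],degrees=True)
X=R.apply(W.reshape(-1,3))+s["p"]; ok=(s["z_map"]>0).ravel()
X=X[ok]; T=W.reshape(-1,3)[ok]
m=(X[:,2]>.09)&(X[:,2]<.14)&(abs(X[:,0]-.43)<.09)&(abs(X[:,1]+.345)<.09)
r=cv2.minAreaRect((X[m][:,:2]*1000).astype(np.float32)); print(m.sum(),r)
print("tool x",np.percentile(T[m][:,0],[1,50,99]),"tool y",np.percentile(T[m][:,1],[1,99]),"z max",np.percentile(X[m][:,2],98))
m2=m&(X[:,2]>.12); print("hook",m2.sum(),np.percentile(T[m2],[2,50,98],axis=0).round(4).tolist(), "rect",cv2.minAreaRect((X[m2][:,:2]*1000).astype(np.float32)))
m3=m&(X[:,2]<.113)&(X[:,2]>.1); print("rim",np.percentile(T[m3],[2,98],axis=0).round(4).tolist())
print("floor z",np.median(X[X[:,2]<.04][:,2]))
```

```text
4142 ((429.4836730957031, -345.07086181640625), (103.78933715820312, 66.42193603515625), 48.01252746582031)
tool x [-0.06218626 -0.0352394   0.04067532] tool y [-0.0321094   0.03325007] z max 0.12836860942513692
hook 2366 [[-0.0621, -0.0312, 0.1529], [-0.0468, 0.0002, 0.1543], [-0.0338, 0.0321, 0.1607]] rect ((454.1832580566406, -317.5650329589844), (29.67290687561035, 66.46446990966797), 47.72148513793945)
rim [[-0.0345, -0.032, 0.1687], [0.0407, 0.0333, 0.1808]]
floor z 0.0006506950065490735
```

Request:
{"op": "send_path", "data": {
  "ticks": {"steps":[[0.002,0.0005,0.05,0.4,0.088],[0.002,0.0005,0.10,0.4,0.088],[0.002,0.0005,0.15,0.4,0.088],[0.002,0.0005,0.183,0.4,0.088],[0.002,0.0005,0.183,0.4,0.088],[0.002,0.0005,0.183,0.4,0.06],[0.002,0.0005,0.183,0.4,0.06],[0.002,0.0005,0.183,0.4,0.06]]}
}}

```text
clock: 8.57
tool_pos: [0.4213, -0.355, 0.0991]
orientation: [-179.9, 0.0, -132.3]
force: [0.4, 2.4, 5.0]
opening: 0.0656
gripper_force: 30.0
```

Request:
{"op": "send_path", "data": {
  "ticks": {"steps":[[0,0,0,0,0.05],[0,0,0,0,0.05],[0,0,0,0,0.05],[0,0,0,0,0.05]]}
}}

```text
clock: 9.07
tool_pos: [0.4213, -0.355, 0.0991]
orientation: [-179.9, 0.0, -132.3]
force: [-0.9, 3.0, 7.7]
opening: 0.0657
gripper_force: 30.0
```

Request:
{"op": "send_path", "data": {
  "ticks": {"steps":[[0,0,-0.02,0,0.05],[0,0,-0.06,0,0.05],[0,0,-0.11,0,0.05],[0,0,-0.16,0,0.05],[0,0,-0.19,0,0.05],[0,0,-0.19,0,0.05]]}
}}

```text
clock: 9.82
tool_pos: [0.4213, -0.3551, 0.2902]
orientation: [-179.7, 0.1, -132.3]
force: [-0.1, 0.5, -3.1]
opening: 0.0658
gripper_force: 30.0
```

Run:
```python
from h import *
D(.535,.10,.29,-180.43)
print(ctrl.get_obs()["force"],ctrl.get_obs()["opening"])
```

```text
D [-4.130e-01  2.223e-01 -1.000e-04] turn 48.11 now 9.825 [ 0.4213 -0.3551  0.2902] [-1.7973e+02  1.0000e-01 -1.3232e+02]
[-0.13079515  0.49167525 -3.14442264] 0.06579783034035955
```

Request:
{"op": "send_path", "data": {
  "ticks": {"steps":[[-0.03,0.016,0,4,0.05],[-0.08,0.043,0,11,0.05],[-0.13,0.07,0,18,0.05],[-0.18,0.097,0,25,0.05],[-0.23,0.124,0,32,0.05],[-0.28,0.151,0,39,0.05],[-0.33,0.178,0,45,0.05],[-0.37,0.2,0,48.1,0.05]]}
}}

```text
clock: 10.82
tool_pos: [0.5211, 0.0556, 0.2859]
orientation: [-180.0, -0.1, 179.5]
force: [-0.4, -0.8, -3.2]
opening: 0.0659
gripper_force: 30.0
```

Request:
{"op": "send_path", "data": {
  "ticks": {"steps":[[-0.03,-0.013,0,0,0.05],[-0.045,-0.015,0,0,0.05],[-0.045,-0.015,0,0,0.05],[-0.045,-0.015,0,0,0.05]]}
}}

```text
clock: 11.32
tool_pos: [0.5659, 0.0377, 0.2869]
orientation: [-180.0, -0.1, 179.5]
force: [-0.9, -0.1, -4.3]
opening: 0.0657
gripper_force: 30.0
```

Run:
```python
from h import *
D(.561,.10,.29,-180.43+360)
o=ctrl.get_obs(); print(o["force"],o["opening"])
s=camrig.snapshot("wrist"); save("w2",s["frame"]); np.savez("w2",**s,p=o["tool_pos"],e=o["orientation"])
```

```text
D [ 0.0054  0.0623 -0.0031] turn -0.06 now 11.325 [0.5659 0.0377 0.2869] [-1.7999e+02 -8.0000e-02  1.7951e+02]
[-0.86624084 -0.10033619 -4.30227565] 0.06568741160693116
```

View pics/w2.png

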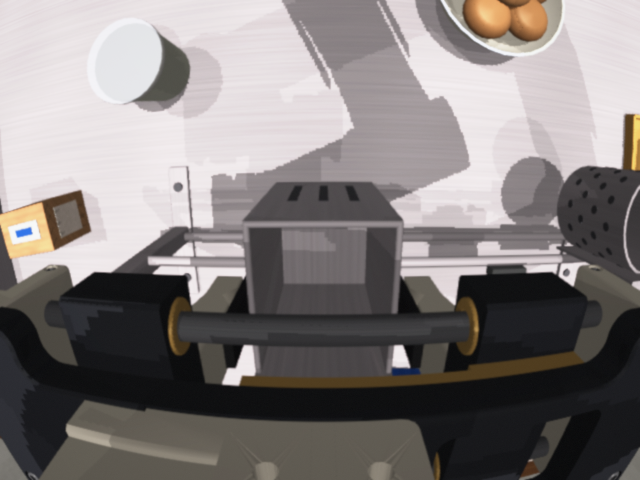

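The wrist picture shows the box held square (columns 245–402) over the rail, and the round caddy at far right (600,210). I moved y the wrong way, so I'll correct it and measure the hook against the rail in the scene view.

Request:
{"op": "send_path", "data": {
  "ticks": {"steps":[[0.002,0.03,0,0,0.05],[0.005,0.057,0,0,0.05],[0.005,0.057,0,0,0.05],[0.005,0.057,0,0,0.05]]}
}}

```text
clock: 11.88
tool_pos: [0.5617, 0.095, 0.2878]
orientation: [180.0, 0.0, 179.6]
force: [0.1, -0.5, -2.7]
opening: 0.0656
gripper_force: 30.0
```

Run:
```python
from h import *
D(.561,.095,.29,-180.43+360)
s=camrig.snapshot("scene"); save("s4",cv2.resize(s["frame"][180:400,200:480],None,fx=2.8,fy=2.7))
P=cloud(s)[s["z_map"]>0]; o=ctrl.get_obs()
m=(abs(P[:,1]-.095)<.045)&(P[:,0]>.58)&(P[:,0]<.67)
for z in np.arange(.255,.335,.006):
    q=P[m&(abs(P[:,2]-z)<.003)]; 
    if len(q): print(round(z,3),len(q),"x",np.percentile(q[:,0],[3,50,97]).round(4),"y",np.percentile(q[:,1],[3,97]).round(4))
```

```text
D [ 0.0007  0.     -0.0022] turn 0.03 now 11.875 [0.5617 0.095  0.2878] [1.7999e+02 1.0000e-02 1.7960e+02]
0.255 26 x [0.5839 0.5984 0.5997] y [0.1158 0.1302]
0.261 30 x [0.5807 0.5985 0.5996] y [0.1172 0.1301]
0.267 19 x [0.5824 0.598  0.5998] y [0.1194 0.1299]
0.273 48 x [0.5852 0.6281 0.6322] y [0.069  0.1298]
0.279 230 x [0.5875 0.6288 0.6322] y [0.0659 0.1295]
0.285 172 x [0.5834 0.6247 0.6278] y [0.0657 0.1295]
0.291 87 x [0.5817 0.624  0.6248] y [0.0649 0.1294]
0.297 94 x [0.582  0.6239 0.6247] y [0.0641 0.1296]
0.303 105 x [0.5821 0.6242 0.625 ] y [0.0648 0.1293]
0.309 72 x [0.6023 0.6243 0.6249] y [0.0656 0.1294]
0.315 914 x [0.5971 0.6113 0.6245] y [0.0655 0.1281]
0.321 28 x [0.5991 0.6076 0.6195] y [0.0696 0.1269]
```

View pics/s4.png

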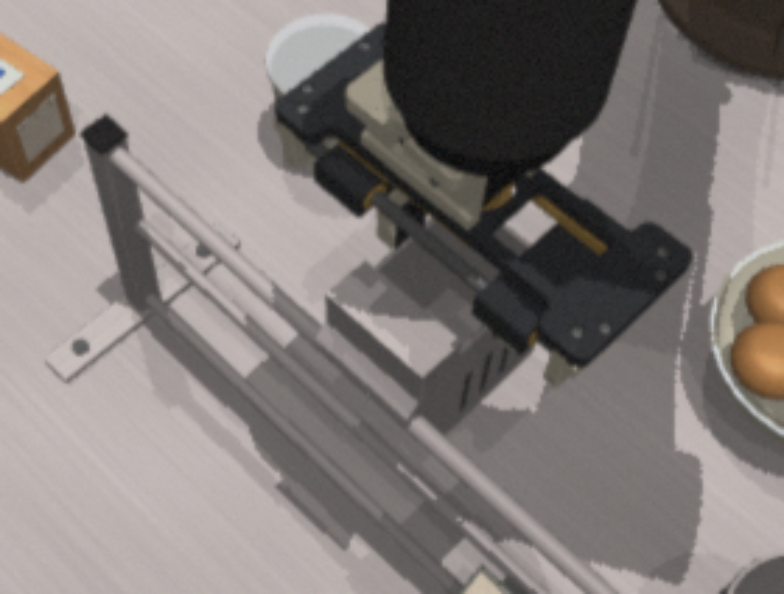

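The crop shows the hook lip at about (370,350) just above and behind the rail. In the scene depth the lip's face is at x 0.6245 and the back's at 0.600, so the slot's middle is at 0.611, 1–3 mm on the robot's side of the rail axis, as I wanted. I'll lower it.

Request:
{"op": "send_path", "data": {
  "ticks": {"steps":[[0,0,0.03,0,0.05],[0,0,0.05,0,0.05],[0,0,0.065,0,0.05],[0,0,0.075,0,0.05],[0,0,0.08,0,0.05],[0,0,0.08,0,0.05]]}
}}

```text
clock: 12.68
tool_pos: [0.5622, 0.0952, 0.2076]
orientation: [-180.0, 0.0, 179.6]
force: [0.1, -0.1, -2.8]
opening: 0.0656
gripper_force: 30.0
```

Request:
{"op": "send_path", "data": {
  "ticks": {"steps":[[0,0,0.003,0,0.05],[0,0,0.006,0,0.05],[0,0,0.007,0,0.05],[0,0,0.007,0,0.05]]}
}}

```text
clock: 13.18
tool_pos: [0.5623, 0.0953, 0.201]
orientation: [180.0, 0.0, 179.6]
force: [-0.7, 0.4, -0.4]
opening: 0.0657
gripper_force: 30.0
```

Run:
```python
from h import *
s=camrig.snapshot("scene")
P=cloud(s)[s["z_map"]>0]
m=(abs(P[:,1]-.095)<.03)&(P[:,0]>.60)&(P[:,0]<.64)&(P[:,2]>.17)
q=P[m&(P[:,2]>.222)];print(len(q),np.percentile(q,[3,50,97],axis=0).round(4).tolist())
```

```text
7253 [[0.6006, 0.0718, 0.229], [0.6067, 0.1025, 0.5537], [0.6182, 0.1232, 0.6387]]
```

Request:
{"op": "send_path", "data": {
  "ticks": {"steps":[[0,0,0.001,0,0.05],[0,0,0.001,0,0.088],[0,0,0.001,0,0.088],[0,0,0.001,0,0.088],[0,0,0.001,0,0.088]]}
}}

```text
clock: 13.85
tool_pos: [0.5621, 0.0952, 0.1995]
orientation: [-180.0, -0.0, 179.6]
force: [0.8, 0.7, -0.1]
opening: 0.0877
gripper_force: 0.0
```

Run:
```python
from h import *
for n in("scene",):
    s=camrig.snapshot(n)
    P=cloud(s)[s["z_map"]>0]
    m=(abs(P[:,1]-.095)<.05)&(P[:,0]>.59)&(P[:,0]<.64)&(P[:,2]>.16)&(P[:,2]<.25)
    for z in np.arange(.18,.24,.006):
        q=P[m&(abs(P[:,2]-z)<.003)]
        if len(q)>5: print(round(z,3),len(q),"x",np.percentile(q[:,0],[3,50,97]).round(4),"y",np.percentile(q[:,1],[3,97]).round(4))
```

```text
0.192 159 x [0.6248 0.6292 0.632 ] y [0.066  0.1296]
0.198 165 x [0.5978 0.6245 0.6285] y [0.0656 0.1291]
0.204 65 x [0.5958 0.6225 0.6234] y [0.0664 0.1298]
0.21 72 x [0.5946 0.6222 0.6229] y [0.0659 0.1299]
0.216 69 x [0.594  0.6218 0.6228] y [0.068 0.13 ]
0.222 137 x [0.6071 0.619  0.6223] y [0.0473 0.1429]
0.228 810 x [0.5939 0.6092 0.6212] y [0.0536 0.1366]
0.234 60 x [0.6024 0.615  0.6216] y [0.0657 0.129 ]
```

Request:
{"op": "send_path", "data": {
  "ticks": {"steps":[[0,0,-0.02,0,0.088],[0,0,-0.06,0,0.088],[0,0,-0.11,0,0.088],[-0.01,-0.03,-0.12,0,0],[-0.028,-0.075,-0.12,0,0],[-0.028,-0.075,-0.12,0,0],[-0.028,-0.075,-0.12,0,0],[-0.028,-0.075,-0.12,0,0]]}
}}

```text
clock: 14.9
tool_pos: [0.5893, 0.0207, 0.3195]
orientation: [180.0, -0.0, 179.6]
force: [-1.1, 0.2, 0.6]
opening: 0.0433
gripper_force: 0.0
```

Run:
```python
from h import *
D(.591,.02,.21,179.57)
```

```text
D [-0.0017 -0.0007  0.1095] turn 0.05 now 14.9 [0.5893 0.0207 0.3195] [ 1.8000e+02 -1.0000e-02  1.7962e+02]
```

Request:
{"op": "send_path", "data": {
  "ticks": {"steps":[[-0.001,0,0,0,0],[-0.001,0,0,0,0],[-0.001,0,0.03,0,0],[-0.001,0,0.07,0,0],[-0.001,0,0.10,0,0],[-0.001,0,0.11,0,0],[-0.001,0.008,0.11,0,0]]}
}}

```text
clock: 15.78
tool_pos: [0.5907, 0.028, 0.2097]
orientation: [-180.0, -0.0, 179.6]
force: [-0.3, 0.3, 0.5]
opening: 0.0004
gripper_force: 0.0
```

Run:
```python
from h import *
for n in("scene","top"):
    s=camrig.snapshot(n)
    P=cloud(s)[s["z_map"]>0]
    q=P[(P[:,1]>.03)&(P[:,1]<.2)&(P[:,0]>.598)&(P[:,0]<.64)&(P[:,2]>.2295)&(P[:,2]<.2345)]
    print(n,len(q),len(q) and np.percentile(q,[4,50,96],axis=0).round(4).tolist())
```

```text
scene 230 [[0.6009, 0.0661, 0.2296], [0.6149, 0.1005, 0.2303], [0.6213, 0.1279, 0.2321]]
top 46 [[0.6014, 0.0735, 0.2297], [0.6115, 0.0902, 0.2312], [0.6214, 0.1017, 0.2335]]
```

Request:
{"op": "send_path", "data": {
  "ticks": {"steps":[[0,0.012,0,0,0],[0,0.024,0,0,0],[0,0.039,0,0,0],[0,0.054,0,0,0],[0,0.069,0,0,0],[0,0.084,0,0,0],[0,0.097,0,0,0],[0,0.107,0,0,0]]}
}}

```text
clock: 16.88
tool_pos: [0.5919, 0.1358, 0.2104]
orientation: [-180.0, 0.1, 179.6]
force: [1.7, -6.1, 5.2]
opening: 0.0002
gripper_force: 3.1
```

Run:
```python
from h import *
for n in("scene",):
    s=camrig.snapshot(n)
    P=cloud(s)[s["z_map"]>0]
    q=P[(P[:,1]>.1)&(P[:,1]<.28)&(P[:,0]>.598)&(P[:,0]<.64)&(P[:,2]>.2295)&(P[:,2]<.2345)]
    print(n,len(q),len(q) and np.percentile(q,[3,50,97],axis=0).round(4).tolist())
    m=(abs(P[:,0]-.6225)<.0025)&(P[:,2]>.2)&(P[:,2]<.222)&(P[:,1]>.1)&(P[:,1]<.28); q=P[m]; print(len(q),np.percentile(q[:,1],[2,98]))
```

```text
scene 266 [[0.604, 0.158, 0.2295], [0.6152, 0.1865, 0.2303], [0.6222, 0.2141, 0.2323]]
252 [0.15421241 0.21902739]
```

Request:
{"op": "send_path", "data": {
  "ticks": {"steps":[[0,0.007,0,0,0],[0,0.014,0,0,0],[0,0.021,0,0,0],[0,0.027,0,0,0],[0,0.031,0,0,0],[0,0.034,0,0,0],[0,0.034,0,0,0]]}
}}

```text
clock: 17.8
tool_pos: [0.5919, 0.1694, 0.2098]
orientation: [180.0, 0.0, 179.6]
force: [1.6, -3.0, 3.2]
opening: 0.0001
gripper_force: 2.0
```

Run:
```python
from h import *
s=camrig.snapshot("scene")
P=cloud(s)[s["z_map"]>0]
m=(abs(P[:,0]-.6225)<.0025)&(P[:,2]>.2)&(P[:,2]<.222)&(P[:,1]>.1)&(P[:,1]<.28); q=P[m]; print(len(q),np.percentile(q[:,1],[2,98]))
```

```text
266 [0.18788146 0.25244525]
```

Request:
{"op": "send_path", "data": {
  "ticks": {"steps":[[0,0.001,0,0,0],[0,0.002,0,0,0],[0,0.002,0,0,0],[0,-0.01,0,0,0],[0,-0.03,0,0,0],[0,-0.04,-0.04,0,0],[0,-0.04,-0.10,0,0]]}
}}

```text
clock: 18.73
tool_pos: [0.59, 0.127, 0.3085]
orientation: [-179.9, -0.3, 179.5]
force: [0.7, 1.2, 0.5]
opening: 0.0002
gripper_force: 0.0
```

Request:
{"op": "send_path", "data": {
  "ticks": {"steps":[[0.05,-0.03,0,0,0],[0.1,-0.06,-0.02,0,0],[0.15,-0.12,-0.02,0,0],[0.15,-0.18,-0.02,0,0],[0.15,-0.18,-0.02,0,0],[0.15,-0.18,-0.02,0,0]]}
}}

```text
clock: 19.48
tool_pos: [0.4396, -0.0507, 0.3295]
orientation: [180.0, 0.0, 179.4]
force: [-0.8, 0.4, -0.1]
opening: 0.0003
gripper_force: 0.0
```

Run:
```python
from h import *
for n in("scene","top"):
    s=camrig.snapshot(n); Q=cloud(s); P=Q[s["z_map"]>0]
    save("e_"+n,s["frame"])
    for nm,a,b in(("box",.1,.27),("round",.275,.385)):
        for lab,m in(("lip",(abs(P[:,0]-.6225)<.0025)&(P[:,2]>.2)&(P[:,2]<.222)),("top",(P[:,0]>.598)&(P[:,0]<.63)&(P[:,2]>.2275)&(P[:,2]<.2345)&(abs(P[:,0]-.613)>.008))):
            q=P[m&(P[:,1]>a)&(P[:,1]<b)]
            if len(q)>5: print(n,nm,lab,len(q),np.percentile(q[:,1],[2,98]).round(4),q[:,1].mean().round(4),"z",np.percentile(q[:,2],[50,97]).round(4))
    q=P[(P[:,0]>.617)&(P[:,0]<.66)&(P[:,2]>.1)&(P[:,2]<.15)&(P[:,1]>.15)&(P[:,1]<.30)]
    if len(q): print("label",cv2.minAreaRect((q[:,:2]*1000).astype(np.float32))[:2],np.percentile(q[:,1],[2,98]))
```

```text
scene box lip 265 [0.1896 0.2533] 0.222 z [0.2114 0.2214]
scene box top 249 [0.1896 0.2529] 0.2215 z [0.2291 0.2318]
scene round lip 379 [0.3004 0.3814] 0.3412 z [0.2118 0.2212]
scene round top 446 [0.3013 0.3817] 0.3431 z [0.2293 0.2318]
label ((634.94970703125, 222.42257690429688), (35.70261001586914, 70.01309967041016)) [0.18921007 0.25600463]
top box top 58 [0.1877 0.248 ] 0.2215 z [0.2295 0.2329]
top round top 97 [0.299  0.3791] 0.3366 z [0.2293 0.2327]
label ((629.7216796875, 193.28298950195312), (19.773258209228516, 18.63539695739746)) [0.18455364 0.20210388]
```

View pics/e_scene.png

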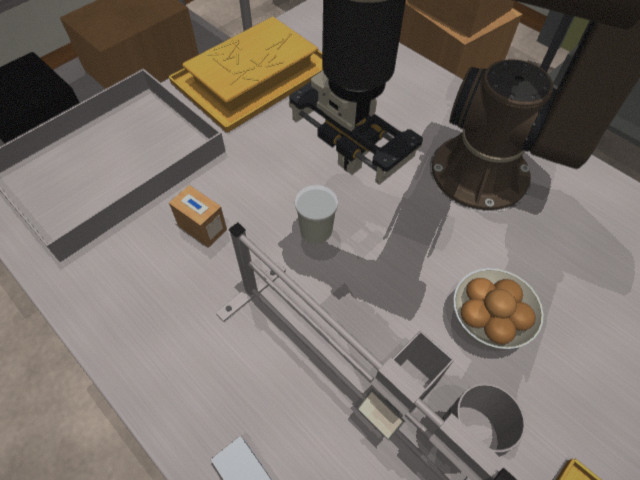

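The picture shows both caddies hooked on the rail: the box at (410,375) in line with the label (380,415), and the round one at (480,425) against the left upright. The carton, tub and bowl haven't moved, and the arm is clear. The box's middle is at y 0.2215 and the label's at 0.2225.

```bash
python3 -c "
from h import *
print(order.close_job())"
```

```text
the job is handed in; nothing more can be done
None
```

The job is handed in, with no verdict shown: by camera, the round caddy hangs against the left upright, the square-sided caddy hangs within about 1 mm of the label's middle, and the carton, tub and bowl look unmoved.

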